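# Set a water-outlet cover in the machine vise with packing and hold it flush

## Task

Take the yellow cover from the rack and stand it on the vise bed, centred on the jaws with its pipe neck towards the movable jaw, leaning back against the tall fixed jaw with its foot about 15 mm out, so that it stays by itself when you let go. Then lower the thinner wooden packing block, upright and square, into the gap between cover and movable jaw beside the neck, where it is wide enough, and leave it standing on the bed. Last, straighten the cover, press it flush to the fixed jaw with its foot on the bed, and finish still holding it firmly pressed there so that I can wind the jaw in; drop nothing and leave all other things alone.

Things in the scene. Friction and masses are not known exactly. Their poses are not given: they have to be found in the camera images.
- vise: Blue machine vise bolted to the bench. Origin: on the bench top (z = 0) under the middle of the fixed jaw's face, which is the plane x = 0; x points away from the robot, square to the jaw faces, y along the jaws (150 mm wide, y +-75 mm), z up. The steel bed is 40 mm above the origin. The movable jaw is on the robot's side, its top at z 85 mm; its screw and handle (z up to 60 mm) reach out to x = -300 mm.
- fixed_jaw: The vise's fixed jaw, farther from the robot, with the vise's origin and axes. A steel facing plate 10 mm thick, its face looking to -x, rises 65 mm above the bed (z = 105 mm); the blue casting behind it is 46 mm above the bed and ends 52 mm behind the face. It cannot move.
- moving_jaw (a joint): Opening between the two jaw faces in m: the movable jaw's face lies at x = -opening in the vise's frame. Between 0.077 and 0.084 here; held by the screw, it does not yield.
- cover: Yellow metal cover plate, 12 mm thick (x), 150 mm wide (y), 110 mm tall (z), 0.4 to 0.7 kg, standing upright in one of the rack's two slots, to be lifted straight out. Origin: middle of its bottom edge at half thickness; z up the plate. Flat back at x = +6 mm, front at x = -6 mm. A 4 mm high stud stump, 8 mm thick, stands on the top edge at y = -58 mm. Can be gripped across its top edge.
- cover_heel (a point): Middle of the cover's lower back edge: (6, 0, 0) mm in the cover's frame. The leaning cover rests on this edge, and stays leaning only with it more than about 10 mm out from the fixed jaw; nearer, it tips back upright.
- cover_neck (a point): Middle of the end of the cover's round pipe neck, at (-42, -35, 45) mm in the cover's frame. The neck is 40 mm in diameter and sticks 36 mm out of the cover's front along -x.
- packing: The thinner of two light wooden packing blocks: 42 mm thick (x), 50 mm wide (y), 85 mm tall (z), about 0.13 kg, standing upright on the bench. Origin: centre of its underside. It is thicker than the neck is long, so it does not fit between the neck and the movable jaw; its thickness x goes across the gap.
- thick_block: The thicker wooden packing block, 76 x 50 x 85 mm, origin centre of underside; too thick for the gap. Leave it alone.
- rack: Green steel parts rack on the bench, 190 x 160 mm, fixed. Origin: centre of its underside. Its floor is 8 mm thick. Two slots across it at x = -50 and +50 mm, each formed by four round posts 8 mm thick at y = +-67 mm, up to 68 mm above the bench; a plate has 1.7 mm play on each side.
- blank: Rust-red blank cover plate 12 x 150 x 110 mm without a neck, in the rack's other slot, origin in the middle of its bottom edge. Leave it alone.
- piston: Aluminium piston, 80 mm diameter, 62 mm tall, standing. Leave it alone.
- conrod: Dark steel connecting rod lying on the bench, 206 mm long, 22 mm high. Leave it alone.
- spanner: Steel spanner 190 mm long, lying. Leave it alone.
- grease_tin: Tin with red label, 74 mm diameter, 100 mm tall. Leave it alone.
- oil_bottle: Grey oil bottle, 64 mm diameter, 190 mm tall. Leave it alone.
Not all that is in view belongs to the job. Leave any red or white look-alike of the packing alone. Of the things shaped like the cover, the yellow one is meant.

How it is judged:
On the way, in this order (a step that is already met when the one before it is completed fails the run):
1. the cover stands by itself on the vise bed, leaning back (about 6 to 23 degrees) against the fixed jaw, let go (y of cover in the frame of vise between -0.02 and 0.02 m and z of cover_heel in the frame of vise below 0.045 m and angle between cover's own z axis and vertical between 0.1 and 0.4 rad and x of cover_heel in the frame of vise between -0.03 and -0.003 m and contact force between cover and fixed_jaw above 0.02 N and contact force between each of the arm, the fingers and cover below 0.05 N and linear speed of cover below 0.02 m/s), for 0.3 s.
2. the thinner packing block stands on the bed in the gap between cover and movable jaw, let go (z of packing in the frame of vise below 0.044 m and angle between packing's own z axis and vertical below 0.08 rad and x of packing in the frame of vise between -0.07 and -0.028 m and y of packing in the frame of cover between -0.055 and 0.055 m and angle between the x axis of packing and the x axis of vise, either way round below 0.2 rad and contact force between each of the arm, the fingers and packing below 0.1 N), for 0.2 s.
At the end, for the whole second after the job is handed in: The fingers press the cover on the fixed jaw with over 4 N: back flat to it within 2 degrees and 3 mm, foot on the bed within 5 mm, centred within 20 mm. The thinner packing stands untouched, upright and square within 4 to 11 degrees, on the bed (4 mm) in front of the cover, within its width (all of step 2 and y of cover in the frame of vise between -0.02 and 0.02 m and z of cover_heel in the frame of vise below 0.045 m and angle between the x axis of cover and the x axis of vise, either way round below 0.035 rad and x of cover_heel in the frame of vise above -0.003 m and contact force between cover and fixed_jaw above 4 N and contact force between the fingers and cover above 2 N and linear speed of cover below 0.02 m/s); the arm keeps its last pose, push and grip.
It fails at once if another thing is pushed out of its place (more than 25 mm) (distance of any of blank, thick_block, piston, conrod, spanner, grease_tin, oil_bottle from where it was at the start of the episode above 0.025 m).
It fails at once if the cover or the packing block is dropped ((contact force between cover and anything else below 0.01 N and linear speed of cover above 0.4 m/s) or (contact force between packing and anything else below 0.01 N and linear speed of packing above 0.4 m/s)).
It also fails if it takes over 72 s, if anything falls off the work surface, if the arm or the gripper's body presses on something with over 40 N, if the wrist force passes 120 N, or if a joint passes its speed limit or range.

## Robot

A 6-joint arm with a two-finger parallel gripper is mounted at the origin on the work surface. World frame = base frame: x ahead of the robot, y to its left, z up, the work surface at z = 0. Lengths are in m, angles in rad, forces in N, time in s.
With the tool pointing down it reaches from about 0.325 to 0.9 m from the base axis. Payload 6.1 kg.
Tool frame: the origin (TCP) lies midway between the tips of the shut fingers; the grasp point (between the pads) lies 19 mm behind it; z points along the fingers, y is the line along which they close (so a half turn about z gives the same grasp; the last joint's range is limited). The gripper opens to 85 mm and grips with 20 to 120 N. Pads are 22 mm wide; open, the fingers measure 114 mm over their backs; the gripper's body (76 mm by 85 mm) begins 54 mm behind the grasp point. The pads swing forward as they close: fully open they stand 13 mm farther back than shut.
Start: joints at [1.216, 0.22, 1.526, -0, 1.395, -0.126], TCP at [0.142, 0.609, 0.231] pointing down, gripper open.
Joint ranges: [-2.98, 2.98], [-0.91, 2.08], [0.09, 2.57], [-1.24, 4.39], [0.2, 2.65], [-2.68, 2.68]. Speed limits (rad/s): [2.57, 2.57, 3.01, 3.14, 3.14, 3.14].

## Interface

Orientations are given as a 3x3 rotation matrix whose columns are the frame's x, y, z axes.
In Python, from rig import readout, eyes, close_job gives the robot as it stands.
- The arm moves only by the tool step_arm, never from a script. Its argument "rows" is text: rows parted by semicolons, each of 5 numbers parted by spaces: the shift along the tool's x, y, z each as a share of 0.5 m, from -1 to 1, then the turn about the tool's z as a share of 120 degrees, from -1 to 1, then the opening, from 0 (shut) to 1 (fully open). A call has exactly 5 rows; each row is the pose to reach, as a shift and turn from the pose commanded when the call began, along the tool's axes at that moment; what a row does not reach only later rows make up. A row lasts 1/8 s, in which the tool goes at most 62.5 mm and 10.7 degrees, less where a joint would pass 70% of its speed; a pose out of reach is approached as far as the arm can. A call with a number of a shift or a turn outside -1 to 1 is refused whole. A call with a gripper value outside its range is refused whole. The fingers move at their own pace and stop on an object; "newtons" is the grip in N (left out, the last holds). Time passes only in rows, so rows that repeat a pose let the fingers close, or fill a call up. It gives the time, the measured TCP pose, the force, the opening and the grip force at its end, in the units of the state.
- readout.sense(): the state, without advancing time (a new reading comes with each control period).
- eyes.snapshot(name): name is "side" or "top" or "wrist"; returns the picture (400x640x3 uint8, blue, green, red); there is no depth.
- eyes.get_calibration(name): a dict with "mtx" (3x3 intrinsics, pixels), "eye" and "attitude" of the camera in the world. Camera axes: x right, y up, looking along -z (the intrinsics and any distortion apply to the point x, -y, -z); pixel columns grow to the right and rows downward; lengths in m; the calibration is good to about 2 mm. The wrist camera is an equidistant fisheye: a pixel r from the principal point sees the ray r / f radians off the axis. A picture is of the moment at which its call begins: read the wrist's pose just before it. get_calibration takes no time and is no camera call; for the wrist camera it gives the pose at the moment of the call.
- close_job(): hands the job in; it is judged then, once.
The state is a dict: "time": time; "joint_pos": joint angles; "qvel": joint speeds; "joint_torque": joint torques, N m; "tcp_pos": TCP position; "orientation": TCP orientation; "force": force on the tool from outside, world axes, zero at the start; "moment": the same for the moment, N m; "grip_width": finger opening in m; "gripper_force": force on a finger pad.
Only numpy, scipy, OpenCV 4.12 (cv2) and the standard library are available. Lean on these libraries where they do the work, as an engineer would, in place of code of your own. Each camera call takes 0.05 s, during which the arm holds its last target. There are 200 camera calls.

## Working session

There is one attempt and no reset: what is moved stays moved. The work goes in short steps, Python scripts to look and compute and a tool call to move; the robot and the scene stay as the last step left them, time stands still between calls to the robot, and variables do not carry over. Pictures are saved under pics/ and viewed, at most 10 in all, crops included, and the job is handed in when it is done.

Besides the shell and the picture viewer there is one more tool, called as name(argument=value, ...) on one line, values as JSON. step_arm: Moves the arm, as the interface text tells. Its arguments: {"type":"object","properties":{"rows":{"type":"string"},"newtons":{"type":"number"}},"required":["rows"]}

```bash
mkdir -p pics; cat > h.py <<'E'
import numpy as np, cv2
from rig import readout, eyes, close_job
def snap(n,f):
    c=eyes.get_calibration(n); im=eyes.snapshot(n); cv2.imwrite(f'pics/{f}.png',im); np.savez(f'pics/{f}.npz',mtx=c['mtx'],eye=c['eye'],att=c['attitude']); return im
def ray(f,u,v):
    d=np.load(f'pics/{f}.npz'); K=d['mtx']; x=(u-K[0,2])/K[0,0]; y=(v-K[1,2])/K[1,1]
    if f.startswith('w'):
        r=np.hypot(x,y); s=np.sin(r)/max(r,1e-9); q=np.array([x*s,-y*s,-np.cos(r)])
    else: q=np.array([x,-y,-1.])
    q=d['att']@q; return d['eye'],q/np.linalg.norm(q)
def atz(f,u,v,z):
    e,q=ray(f,u,v); return (e+q*(z-e[2])/q[2]).round(4)
def tri(*obs):
    A=np.zeros((3,3));b=np.zeros(3)
    for f,u,v in obs:
        e,q=ray(f,u,v);P=np.eye(3)-np.outer(q,q);A+=P;b+=P@e
    return np.linalg.solve(A,b).round(4)
def proj(f,p):
    d=np.load(f'pics/{f}.npz'); K=d['mtx']; q=d['att'].T@(np.array(p)-d['eye']); x,y=q[0],-q[1]; z=-q[2]
    if f.startswith('w'):
        r=np.hypot(x,y); t=np.arctan2(r,z); x,y=x/r*t,y/r*t
    else: x,y=x/z,y/z
    return np.array([K[0,0]*x+K[0,2],K[1,1]*y+K[1,2]]).round(1)
E
python3 - <<'E'
from h import *
for n in('top','side','wrist'):
    snap(n,n[0]+'0'); c=eyes.get_calibration(n); print(n,c)
s=readout.sense(); print(s)
a=cv2.imread('pics/t0.png');b=cv2.imread('pics/s0.png')
E
```

```text
top {'mtx': array([[378.82343286,   0.        , 312.85715205],
       [  0.        , 378.82343286, 192.79230203],
       [  0.        ,   0.        ,   1.        ]]), 'eye': array([0.29456677, 0.0028828 , 1.32652312]), 'attitude': array([[ 0.02505956,  0.98260255, -0.1840224 ],
       [-0.99956622,  0.0217794 , -0.01982472],
       [-0.01547192,  0.18443937,  0.98272211]])}
side {'mtx': array([[512.51396454,   0.        , 315.15949125],
       [  0.        , 512.51396454, 205.16464073],
       [  0.        ,   0.        ,   1.        ]]), 'eye': array([0.50801718, 1.04825349, 1.29305307]), 'attitude': array([[-0.99939594,  0.03289976, -0.01119635],
       [-0.03241063, -0.76607793,  0.64193002],
       [ 0.01254207,  0.64190514,  0.76668148]])}
wrist {'mtx': array([[309.70691629,   0.        , 320.69544477],
       [  0.        , 309.70691629, 198.10332852],
       [  0.        ,   0.        ,   1.        ]]), 'eye': array([0.07444596, 0.62405369, 0.37294282]), 'attitude': array([[ 0.22721067, -0.9367315 , -0.26628819],
       [ 0.97384473,  0.21817903,  0.06343783],
       [-0.00132572, -0.2737371 ,  0.96180364]])}
{'time': 0.15, 'joint_pos': array([ 1.21593908e+00,  2.21064591e-01,  1.52736661e+00,  2.45254416e-05,
        1.39470565e+00, -1.26078985e-01]), 'qvel': array([-0.00179396, -0.00145472, -0.00272586, -0.00100878,  0.00074984,
        0.00020105]), 'joint_torque': array([ 1.29969801e-03, -4.97481036e+01, -3.89905500e+01, -1.11819435e-05,
        7.13896996e-03, -3.17205760e-06]), 'tcp_pos': array([0.14155888, 0.6082697 , 0.23042871]), 'orientation': array([[-9.73943157e-01,  2.26791567e-01, -5.59182921e-04],
       [ 2.26792151e-01,  9.73942117e-01, -1.43959731e-03],
       [ 2.18123268e-04, -1.52890425e-03, -9.99998807e-01]]), 'force': array([-0.29098893,  0.25394055,  0.41138691]), 'moment': array([-0.01166047,  0.00598599, -0.03399928]), 'gripper_force': 0.0, 'grip_width': 0.0853948395916636}
```

View pics/t0.png

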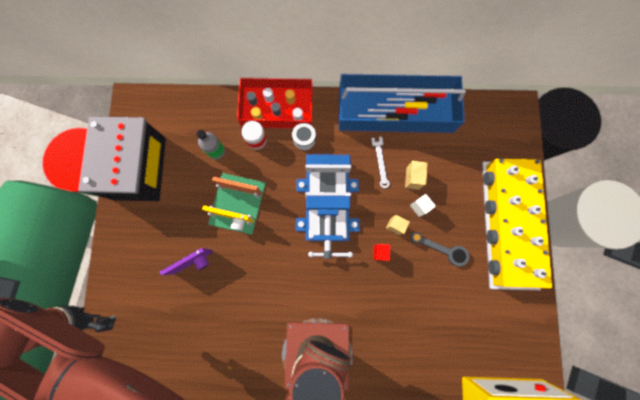

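View pics/s0.png

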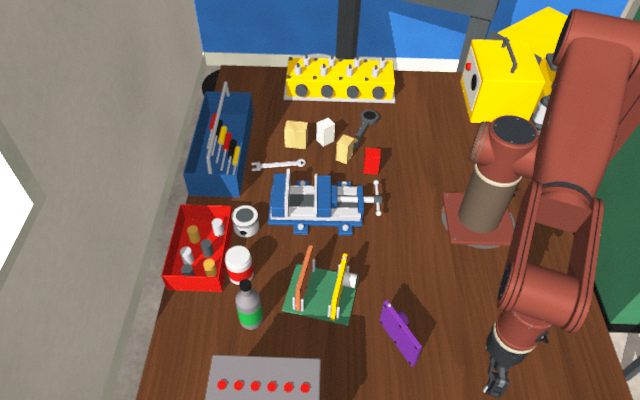

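The top view shows the yellow cover at (226,213), in the rack slot nearer the robot with its neck towards the robot. Cover look-alikes are the rust blank (236,184) and a purple plate (188,262). Packing candidates are wooden (398,225), wooden (416,175), white (423,205) and red (382,252). I'll check these in close crops.

```bash
python3 - <<'E'
from h import *
a=cv2.imread('pics/t0.png')[140:268,195:455];b=cv2.imread('pics/s0.png')[115:325,240:400]
cv2.imwrite('pics/c1.png',cv2.resize(a,None,fx=3,fy=3,interpolation=cv2.INTER_CUBIC))
b=cv2.imread('pics/s0.png')[110:330,235:405]
cv2.imwrite('pics/c2.png',np.rot90(cv2.resize(b,None,fx=3.5,fy=3.5,interpolation=cv2.INTER_CUBIC)))
E
```

```text
(no output)
```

View pics/c1.png

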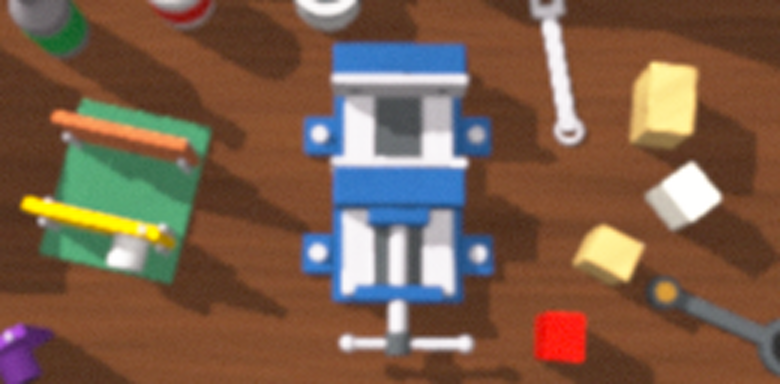

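View pics/c2.png

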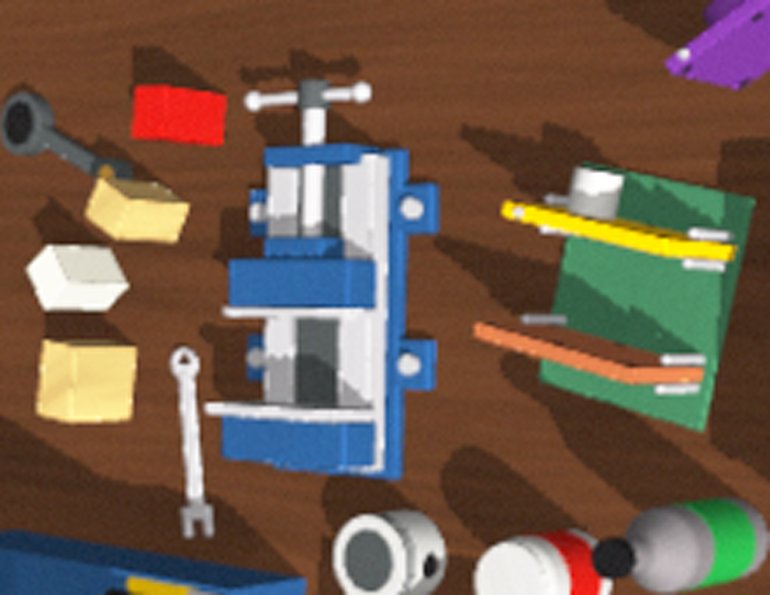

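The crops confirm the yellow cover: its top edge runs c1 (22,203) to (173,240), with the neck at the (130,250) end. The thin packing is the wooden block at c1 (608,252), since the other one, at (664,100), is clearly bigger. Next I convert these points to positions.

```bash
cat >> h.py <<'E'
def c1(u,v,z): return atz('t0',195+u/3,140+v/3,z)
def c2(u,v,z): return atz('s0',235+(594-v)/3.5,110+u/3.5,z)
E
python3 - <<'E'
from h import *
print('cover',c1(22,203,.118),c1(173,240,.118),'side',c2(509,210,.118),c2(735,253,.118-.055))
print('fixed jaw top front corners',c1(333,88,.105),c1(467,95,.105),'side',c2(207,408,.105),c2(365,418,.105))
print('mov jaw',c1(333,163,.085),c1(466,163,.085),'side',c2(223,312,.085),c2(365,316,.085))
print('thin top',[c1(*p,.085) for p in((603,226),(643,256),(612,282))],'c',c1(608,252,.085))
print('thin side',[c2(*p,.085) for p in((103,178),(88,212),(135,190))])
print('casting back',c1(333,44,.086),c1(465,44,.086))
E
```

```text
cover [0.464  0.3838 0.118 ] [0.4277 0.2183 0.118 ] side [0.4376 0.2421 0.118 ] [0.4677 0.4112 0.063 ]
fixed jaw top front corners [0.602  0.0523 0.105 ] [ 0.5972 -0.0959  0.105 ] side [ 0.6169 -0.0935  0.105 ] [0.6131 0.0927 0.105 ]
mov jaw [0.5213 0.0507 0.085 ] [ 0.5246 -0.0969  0.085 ] side [ 0.5286 -0.0962  0.085 ] [0.5267 0.0729 0.085 ]
thin top [array([ 0.4577, -0.2472,  0.085 ]), array([ 0.4258, -0.2901,  0.085 ]), array([ 0.3968, -0.256 ,  0.085 ])] c [ 0.4293 -0.2522  0.085 ]
thin side [array([ 0.4019, -0.2645,  0.085 ]), array([ 0.4353, -0.2848,  0.085 ]), array([ 0.4142, -0.2186,  0.085 ])]
casting back [0.6581 0.0545 0.086 ] [ 0.6612 -0.0947  0.086 ]
```

step_arm(rows="-0.12 -0.08 0 0.09 1;-0.24 -0.16 0 0.18 1;-0.36 -0.24 0 0.27 1;-0.48 -0.3 0 0.36 1;-0.6 -0.37 0 0.45 1")

```text
time: 0.78
tcp_pos: [0.3635, 0.3863, 0.2312]
orientation: [[-0.388, 0.922, 0.0], [0.922, 0.388, 0.0], [0.0, 0.0, -1.0]]
force: [0.0, 0.7, 0.3]
grip_width: 0.0855
gripper_force: 0.0
```

```bash
cat >> h.py <<'E'
def go(x,y,z,ang):
    "shares from measured pose to the tcp target, ang = angle of tool y in deg"
    s=readout.sense(); R=s['orientation']; d=R.T@(np.array([x,y,z])-s['tcp_pos'])/0.5
    a=np.degrees(np.arctan2(R[1,1],R[0,1])); t=(a-ang+180)%360-180
    print('t',round(s['time'],2),'tcp',s['tcp_pos'].round(4),'ang',a.round(2),'F',s['force'].round(1),'w',round(s['grip_width'],4),'shares',d.round(4),(t/120).round(4))
E
python3 -c "
from h import *
go(.445,.30,.231,-12.3)"
```

```text
t 0.78 tcp [0.3635 0.3863 0.2312] ang 22.84 F [0.  0.7 0.3] w 0.0855 shares [-0.2223  0.0832  0.0004] 0.2928
```

step_arm(rows="-0.07 0.03 0 0.08 1;-0.14 0.055 0 0.16 1;-0.2223 0.0832 0 0.24 1;-0.2223 0.0832 0 0.2928 1;-0.2223 0.0832 0 0.2928 1")

```text
time: 1.4
tcp_pos: [0.4446, 0.3015, 0.2309]
orientation: [[0.207, 0.978, -0.001], [0.978, -0.207, -0.0], [-0.0, -0.001, -1.0]]
force: [0.6, -0.7, 0.6]
grip_width: 0.0855
gripper_force: 0.0
```

```bash
python3 - <<'E'
from h import *
im=snap('wrist','w1'); go(.445,.30,.231,-12.3)
print([proj('w1',p) for p in((.464,.384,.118),(.428,.218,.118),(.445,.3,.118))])
cv2.imwrite('pics/w1v.png',im)
E
```

```text
t 1.45 tcp [0.4443 0.3019 0.231 ] ang -11.84 F [ 0.4  0.2 -0.3] w 0.085 shares [-0.0035  0.0021  0.0001] 0.0038
[array([322.5,  93.6]), array([321.5, 280.7]), array([321.1, 195.9])]
```

View pics/w1.png

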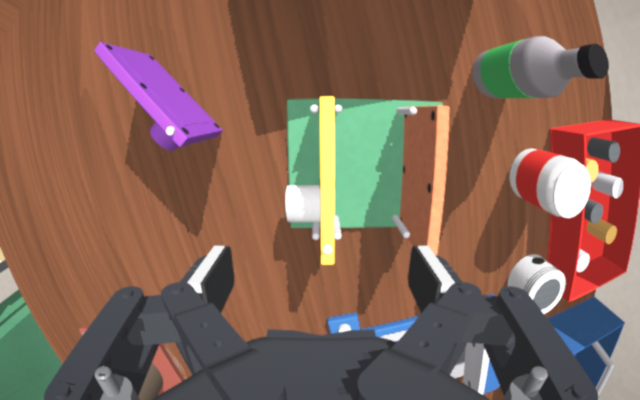

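The wrist view shows the cover's top edge running from (327,96) to (327,264), its neck at (302,203), and the stump end at the bottom.

```bash
python3 - <<'E'
from h import *
a=atz('w1',327,96.5,.118);b=atz('w1',327,264,.118);d=a-b;print(a,b,np.linalg.norm(d),(a+b)/2,np.degrees(np.arctan2(-d[0],d[1])))
m=(a+b)/2
go(m[0],m[1],.20,np.degrees(np.arctan2(-d[0],d[1])))
go(m[0],m[1],.08,np.degrees(np.arctan2(-d[0],d[1])))
E
```

```text
[0.4671 0.3809 0.118 ] [0.4368 0.2348 0.118 ] 0.14920891394283387 [0.45195 0.30785 0.118  ] -11.716599158900092
t 1.45 tcp [0.4443 0.3019 0.231 ] ang -11.84 F [ 0.4  0.2 -0.3] w 0.085 shares [0.0148 0.0125 0.0621] -0.001
t 1.45 tcp [0.4443 0.3019 0.231 ] ang -11.84 F [ 0.4  0.2 -0.3] w 0.085 shares [0.0148 0.0126 0.3021] -0.001
```

step_arm(rows="0.0148 0.0125 0.1 0 1;0.0148 0.0125 0.2 0 1;0.0148 0.0125 0.27 0 1;0.0148 0.0125 0.302 0 0.8;0.0148 0.0125 0.302 0 0.3", newtons=60)

```text
time: 2.08
tcp_pos: [0.4514, 0.3081, 0.0797]
orientation: [[0.206, 0.979, -0.002], [0.979, -0.206, -0.001], [-0.001, -0.001, -1.0]]
force: [0.9, 0.0, 0.6]
grip_width: 0.0521
gripper_force: 0.0
```

step_arm(rows="0 0 0 0 0;0 0 0 0 0;0 0 0 0 0;0 0 0 0 0;0 0 0 0 0", newtons=60)

```text
time: 2.7
tcp_pos: [0.4533, 0.3087, 0.0822]
orientation: [[0.207, 0.978, 0.003], [0.978, -0.207, 0.002], [0.002, 0.002, -1.0]]
force: [-1.6, 0.9, 6.6]
grip_width: 0.0113
gripper_force: 59.7
```

step_arm(rows="0 0 -0.03 0 0;0 0 -0.08 0 0;0 0 -0.15 0 0;0 0 -0.22 0 0;0 0 -0.28 0 0", newtons=80)

```text
time: 3.32
tcp_pos: [0.4519, 0.3077, 0.2219]
orientation: [[0.207, 0.978, 0.0], [0.978, -0.207, -0.0], [-0.0, 0.0, -1.0]]
force: [0.1, 0.2, -3.7]
grip_width: 0.0109
gripper_force: 78.1
```

```bash
python3 - <<'E'
from h import *
go(.55,-.02,.225,0)
E
```

```text
t 3.33 tcp [0.4519 0.3077 0.2219] ang -11.96 F [ 0.1  0.2 -3.7] w 0.0109 shares [-0.6005  0.3278 -0.0061] -0.0996
```

step_arm(rows="-0.06 0.033 0 -0.01 0;-0.15 0.082 0 -0.03 0;-0.24 0.131 0 -0.05 0;-0.33 0.18 0 -0.07 0;-0.4 0.22 0 -0.09 0")

```text
time: 3.95
tcp_pos: [0.5181, 0.0874, 0.2204]
orientation: [[0.02, 1.0, -0.001], [1.0, -0.02, -0.0], [-0.0, -0.001, -1.0]]
force: [0.1, 0.2, -5.0]
grip_width: 0.0113
gripper_force: 78.2
```

```bash
python3 - <<'E'
from h import *
go(.54,-.02,.225,0)
E
```

```text
t 3.95 tcp [0.5181 0.0874 0.2204] ang -1.13 F [ 0.1  0.2 -5. ] w 0.0113 shares [-0.2139  0.0481 -0.0091] -0.0094
```

step_arm(rows="-0.06 0.02 0 0 0;-0.12 0.04 0 0 0;-0.17 0.0481 0 -0.009 0;-0.2139 0.0481 0 -0.0094 0;-0.2139 0.0481 0 -0.0094 0")

```text
time: 4.58
tcp_pos: [0.5397, -0.0193, 0.2202]
orientation: [[0.003, 1.0, -0.001], [1.0, -0.003, -0.0], [-0.0, -0.001, -1.0]]
force: [0.6, 0.5, -5.0]
grip_width: 0.011
gripper_force: 78.3
```

```bash
python3 - <<'E'
from h import *
im=snap('wrist','w2'); go(.54,-.02,.225,0)
t=snap('top','t2')[150:260,280:380]
im2=cv2.resize(im[20:400,120:520],(800,760))[:600]
cv2.imwrite('pics/v2.png',im2)
E
```

```text
t 4.62 tcp [ 0.5397 -0.0183  0.2202] ang -0.12 F [ 0.5 -0.  -4.7] w 0.0114 shares [-0.0035  0.0006 -0.0095] -0.001
```

View pics/v2.png

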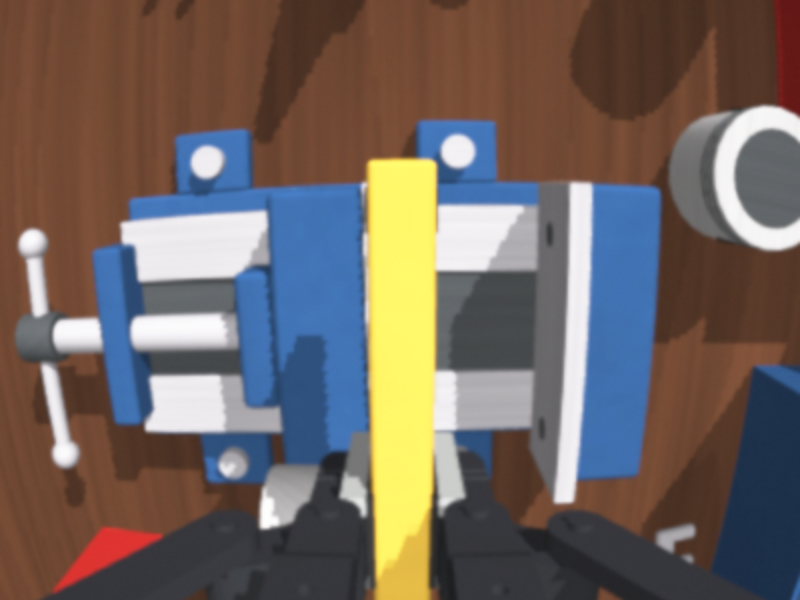

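The close view shows the fixed jaw's top front edge running from v2 (570,183) to (554,500), and the movable jaw's face edge at about (365,185). The cover hangs straight in the grip.

```bash
python3 - <<'E'
from h import *
f=lambda X,Y,z:atz('w2',120+X/2,20+Y/2,z)
a=f(570,183,.105);b=f(554,500,.105);d=a-b
print(a,b,np.linalg.norm(d),(a+b)/2,'yaw',np.degrees(np.arctan2(-d[0],d[1])))
print('back edge',f(592,183,.105),f(576,500,.105),'casting back',f(659,188,.086),f(637,474,.086))
print('mov',f(365,185,.085),f(369,430,.085),'top cover',[f(*p,.258) for p in((368,160),(435,160))],'expect top z',.220+.0383)
E
```

```text
[0.6111 0.0522 0.105 ] [ 0.6134 -0.0958  0.105 ] 0.1480178705427152 [ 0.61225 -0.0218   0.105  ] yaw 0.890335714422294
back edge [0.6209 0.0527 0.105 ] [ 0.6246 -0.0963  0.105 ] casting back [0.6605 0.0526 0.086 ] [ 0.6633 -0.0934  0.086 ]
mov [0.524  0.0499 0.085 ] [ 0.524  -0.0662  0.085 ] top cover [array([0.5347, 0.0542, 0.258 ]), array([0.5459, 0.0541, 0.258 ])] expect top z 0.2583
```

step_arm(rows="0 0.05 0 -0.003 0;-0.003 0.09 0.04 -0.006 0;-0.003 0.09 0.1 -0.006 0;-0.003 0.09 0.16 -0.006 0;-0.003 0.09 0.196 -0.006 0")

```text
time: 5.3
tcp_pos: [0.584, -0.0182, 0.1204]
orientation: [[-0.013, 1.0, -0.003], [1.0, 0.013, 0.001], [0.001, -0.003, -1.0]]
force: [0.2, -0.8, -4.1]
grip_width: 0.011
gripper_force: 79.0
```

step_arm(rows="0 0.015 0 0 0;0 0.025 0 0 0;0 0.03 0 0 0;0 0.034 0 0 0;0 0.036 0 0 0")

```text
time: 5.92
tcp_pos: [0.6035, -0.0193, 0.1228]
orientation: [[-0.012, 1.0, 0.001], [1.0, 0.012, -0.0], [-0.0, 0.001, -1.0]]
force: [0.6, -0.5, -4.3]
grip_width: 0.0115
gripper_force: 79.3
```

step_arm(rows="0 0.002 0 0 0;0 0.004 0 0 0;0 0.006 0 0 0;0 0.007 0 0 0;0 0.008 0 0 0")

```text
time: 6.55
tcp_pos: [0.6059, -0.0191, 0.1219]
orientation: [[-0.012, 1.0, -0.003], [1.0, 0.012, 0.0], [0.0, -0.003, -1.0]]
force: [-6.4, -0.8, -1.7]
grip_width: 0.011
gripper_force: 79.6
```

step_arm(rows="0 0.001 0 0 0;0 0.002 0 0 0;0 0.003 0 0 0;0 0.004 0 0 0;0 0.005 0 0 0")

```text
time: 7.18
tcp_pos: [0.6061, -0.0191, 0.1215]
orientation: [[-0.012, 1.0, -0.009], [1.0, 0.012, 0.0], [0.0, -0.009, -1.0]]
force: [-13.3, -0.6, 3.7]
grip_width: 0.0109
gripper_force: 80.2
```

step_arm(rows="0 -0.02 0 0 0;0 -0.04 0 0 0;0 -0.043 0.005 0 0;0 -0.043 0.01 0 0;0 -0.043 0.013 0 0")

```text
time: 7.8
tcp_pos: [0.5884, -0.0194, 0.1156]
orientation: [[-0.012, 1.0, 0.0], [1.0, 0.012, 0.0], [0.0, 0.0, -1.0]]
force: [0.7, -0.8, -4.8]
grip_width: 0.0112
gripper_force: 79.2
```

step_arm(rows="0 0 0.001 0 0;0 0 0.002 0 0;0 0 0.003 0 0;0 0 0.004 0 0;0 0 0.004 0 0")

```text
time: 8.43
tcp_pos: [0.5884, -0.0195, 0.1143]
orientation: [[-0.012, 1.0, 0.001], [1.0, 0.012, -0.0], [-0.0, 0.001, -1.0]]
force: [-1.3, -0.5, -0.3]
grip_width: 0.0112
gripper_force: 79.9
```

step_arm(rows="0 0 0.001 0 0;0 0 0.001 0 0;0 0 0.001 0 0.1;0 0 0.001 0 0.2;0 0 0.001 0 0.3", newtons=20)

```text
time: 9.05
tcp_pos: [0.5885, -0.0193, 0.1133]
orientation: [[-0.012, 1.0, 0.001], [1.0, 0.012, -0.0], [-0.0, 0.001, -1.0]]
force: [0.0, 0.2, -0.0]
grip_width: 0.0254
gripper_force: 0.0
```

step_arm(rows="0 0 0 0 0.4;0 0 0 0 0.5;0 0 0 0 0.6;0 0 0 0 0.6;0 0 0 0 0.6")

```text
time: 9.68
tcp_pos: [0.5882, -0.0194, 0.1133]
orientation: [[-0.012, 1.0, -0.0], [1.0, 0.012, -0.0], [-0.0, -0.0, -1.0]]
force: [0.1, -0.1, -0.2]
grip_width: 0.0513
gripper_force: 0.0
```

```bash
python3 - <<'E'
from h import *
im=snap('wrist','w3'); s=snap('side','s3'); go(.5885,-.0195,.114,.7)
a=cv2.resize(im[20:320,190:490],(500,500)); b=cv2.resize(s[160:240,260:390],(812,500),interpolation=cv2.INTER_CUBIC)[:,:300+0]
b=cv2.resize(s[165:245,262:342],(500,500),interpolation=cv2.INTER_CUBIC)
cv2.imwrite('pics/v3.png',cv2.resize(np.hstack([a,b]),(800,400)))
E
```

```text
t 9.78 tcp [ 0.5882 -0.0194  0.1133] ang 0.69 F [-0.1 -0.9  0.5] w 0.0512 shares [-0.0002  0.0006 -0.0014] -0.0001
```

View pics/v3.png

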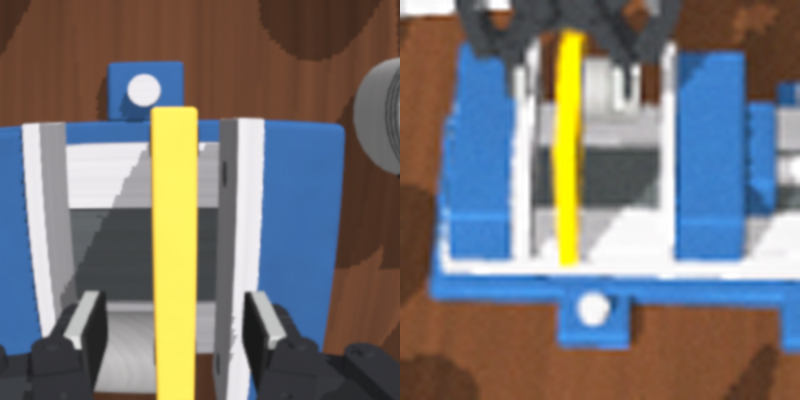

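step_arm(rows="0 0.02 0 0 0.6;0 0.034 0 0 0.6;0 0.038 0 0 0.6;0 0.042 0 0 0.6;0 0.046 0 0 0.6")

```text
time: 10.4
tcp_pos: [0.6111, -0.0191, 0.1132]
orientation: [[-0.012, 1.0, -0.0], [1.0, 0.012, 0.0], [0.0, -0.0, -1.0]]
force: [-0.8, 0.0, 0.5]
grip_width: 0.0509
gripper_force: 0.1
```

step_arm(rows="0 0.004 0 0 0.6;0 0.008 0 0 0.6;0 0.012 0 0 0.6;0 0.016 0 0 0.6;0 0.02 0 0 0.6")

```text
time: 11.02
tcp_pos: [0.6213, -0.019, 0.1133]
orientation: [[-0.012, 1.0, 0.0], [1.0, 0.012, -0.0], [-0.0, 0.0, -1.0]]
force: [-0.4, 0.4, -0.3]
grip_width: 0.0512
gripper_force: 0.0
```

step_arm(rows="0 0.003 0 0 0.6;0 0.006 0 0 0.6;0 0.008 0 0 0.6;0 0.01 0 0 0.6;0 0.01 0 0 0.6")

```text
time: 11.65
tcp_pos: [0.6262, -0.0189, 0.1133]
orientation: [[-0.012, 1.0, -0.0], [1.0, 0.012, 0.0], [0.0, -0.0, -1.0]]
force: [0.3, -0.1, 0.3]
grip_width: 0.0511
gripper_force: 0.0
```

```bash
python3 - <<'E'
from h import *
im=snap('wrist','w4'); s=snap('side','s4'); go(.5885,-.0195,.114,.7)
a=cv2.resize(im[20:320,190:490],(500,500))
b=cv2.resize(s[165:245,262:342],(500,500),interpolation=cv2.INTER_CUBIC)
cv2.imwrite('pics/v4.png',cv2.resize(np.hstack([a,b]),(800,400)))
E
```

```text
t 11.75 tcp [ 0.6262 -0.0189  0.1133] ang 0.69 F [ 0.1  0.1 -0.3] w 0.0514 shares [-0.0003 -0.0753 -0.0014] -0.0001
```

View pics/v4.png

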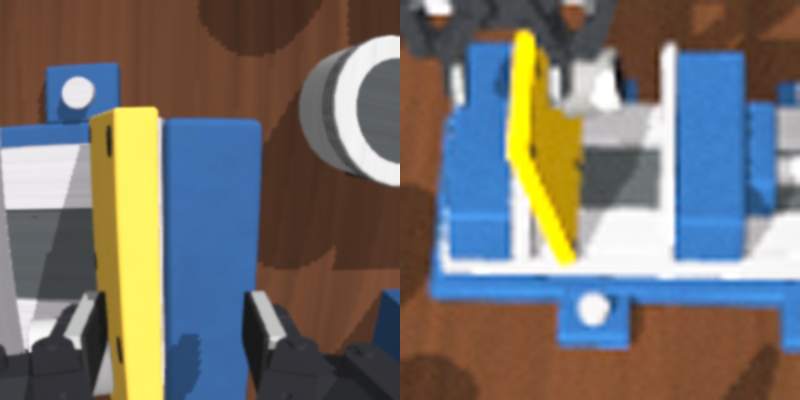

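The cover leans on the fixed jaw with its foot out, at side crop (570,262). I'll back off, rise, and go over to the packing.

step_arm(rows="0 -0.008 0 0 0.6;0 -0.008 -0.02 0 0.6;0 -0.008 -0.1 0 0.6;0 -0.008 -0.2 0 0.7;0 -0.008 -0.32 0 1")

```text
time: 12.38
tcp_pos: [0.6214, -0.0189, 0.2746]
orientation: [[-0.012, 1.0, -0.001], [1.0, 0.012, 0.0], [0.0, -0.001, -1.0]]
force: [0.9, -0.9, 0.2]
grip_width: 0.0759
gripper_force: 0.0
```

```bash
python3 - <<'E'
from h import *
go(.425,-.262,.25,0)
E
```

```text
t 12.38 tcp [ 0.6214 -0.0189  0.2746] ang 0.69 F [ 0.9 -0.9  0.2] w 0.0759 shares [-0.4815 -0.3986  0.0497] 0.0057
```

step_arm(rows="-0.1 -0.08 0 0 1;-0.2 -0.16 0 0 1;-0.29 -0.24 0 0 1;-0.38 -0.32 0.02 0 1;-0.4815 -0.3986 0.05 0 1")

```text
time: 13.0
tcp_pos: [0.4268, -0.2609, 0.2505]
orientation: [[-0.012, 1.0, 0.002], [1.0, 0.012, -0.002], [-0.002, 0.002, -1.0]]
force: [-0.1, -1.0, -0.3]
grip_width: 0.0852
gripper_force: 0.0
```

step_arm(rows="0 0 0 0 1;0 0 0 0 1;0 0 0 0 1;0 0 0 0 1;0 0 0 0 1")

```text
time: 13.62
tcp_pos: [0.4284, -0.2587, 0.2492]
orientation: [[-0.014, 1.0, 0.0], [1.0, 0.014, -0.0], [-0.0, 0.0, -1.0]]
force: [0.3, 0.5, -0.1]
grip_width: 0.0859
gripper_force: 0.0
```

```bash
python3 - <<'E'
from h import *
im=snap('wrist','w5'); go(.425,-.262,.25,0)
cv2.imwrite('pics/v5.png',cv2.resize(im[60:310,150:490],(800,588),interpolation=cv2.INTER_CUBIC))
E
```

```text
t 13.68 tcp [ 0.4282 -0.2589  0.2491] ang 0.77 F [-0.2 -0.6 -1.2] w 0.0853 shares [-0.0062 -0.0066 -0.0018] 0.0064
```

View pics/v5.png

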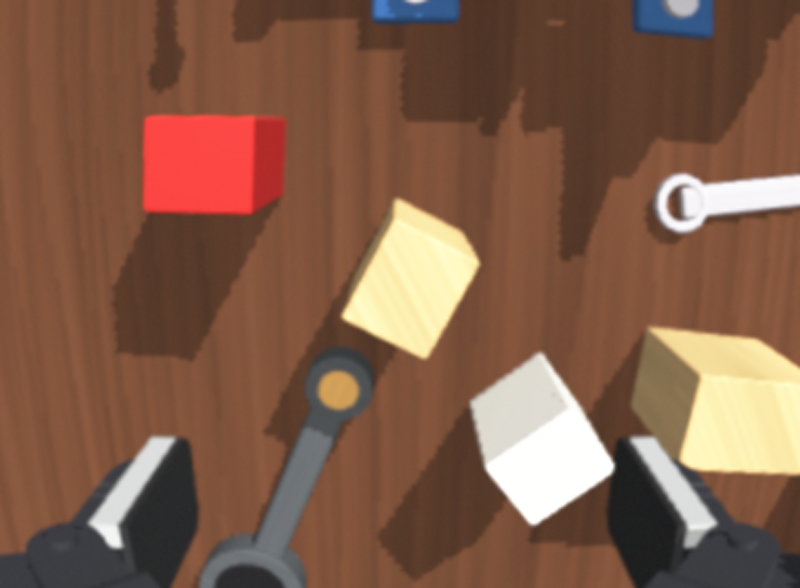

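The block's top face corners are v5 (397,224), (480,265), (427,358) and (342,318). The conrod eye is near (340,385) and the white block is near (545,440).

```bash
python3 - <<'E'
from h import *
f=lambda X,Y:atz('w5',150+X*.425,60+Y*250/588,.085)
P=np.array([f(*p) for p in((397,224),(480,265),(427,358),(342,318))]);print(P[:,:2])
for i in range(4):
    d=P[(i+1)%4]-P[i];print(np.linalg.norm(d).round(4),np.degrees(np.arctan2(d[1],d[0])).round(1))
c=P.mean(0);print(c)
f=lambda X,Y,z:atz('w5',150+X*.425,60+Y*250/588,z)
print('conrod eye',f(340,385,.022),'white near corner',f(470,403,.085),f(487,468,.085),f(540,353,.085))
E
```

```text
[[ 0.4265 -0.2323]
 [ 0.4624 -0.2495]
 [ 0.4405 -0.2919]
 [ 0.4029 -0.274 ]]
0.0398 -25.6
0.0477 -117.3
0.0416 154.5
0.0479 60.5
[ 0.433075 -0.261925  0.085   ]
conrod eye [ 0.3963 -0.329   0.022 ] white near corner [ 0.4606 -0.3133  0.085 ] [ 0.4703 -0.3465  0.085 ] [ 0.4912 -0.289   0.085 ]
```

step_arm(rows="0 0 0 -0.085 1;0 0 0 -0.17 1;0 0 0 -0.255 1;0 0 0 -0.34 1;-0.006 0.0095 0 -0.425 1")

```text
time: 14.3
tcp_pos: [0.4327, -0.2621, 0.2491]
orientation: [[-0.789, 0.615, -0.0], [0.615, 0.789, 0.0], [0.0, -0.0, -1.0]]
force: [-0.2, -0.3, -0.3]
grip_width: 0.0853
gripper_force: 0.0
```

```bash
python3 - <<'E'
from h import *
go(.433,-.262,.14,62)
E
```

```text
t 14.3 tcp [ 0.4327 -0.2621  0.2491] ang 52.05 F [-0.2 -0.3 -0.3] w 0.0853 shares [-0.0004  0.0006  0.2182] -0.0829
```

step_arm(rows="0 0 0.05 -0.0829 1;0 0 0.15 -0.0829 1;0 0 0.25 -0.0829 1;0 0 0.34 -0.0829 1;0 0 0.4 -0.0829 1")

```text
time: 14.92
tcp_pos: [0.4317, -0.2613, 0.0467]
orientation: [[-0.88, 0.475, -0.002], [0.475, 0.88, 0.002], [0.003, 0.001, -1.0]]
force: [0.6, -0.2, -0.2]
grip_width: 0.0854
gripper_force: 0.0
```

step_arm(rows="0 0 0 0 0.8;0 0 0 0 0.65;0 0 0 0 0.55;0 0 0 0 0.45;0 0 0 0 0.4", newtons=30)

```text
time: 15.55
tcp_pos: [0.4339, -0.2634, 0.051]
orientation: [[-0.88, 0.475, 0.003], [0.475, 0.88, -0.002], [-0.004, -0.001, -1.0]]
force: [-0.3, 0.5, 6.2]
grip_width: 0.05
gripper_force: 32.1
```

```bash
python3 - <<'E'
from h import *
go(.433,-.262,.25,62)
im=snap('wrist','w6')
cv2.imwrite('pics/v6.png',im[100:400,100:540])
E
```

```text
t 15.55 tcp [ 0.4339 -0.2634  0.051 ] ang 61.64 F [-0.3  0.5  6.2] w 0.05 shares [ 0.0016  0.0013 -0.398 ] -0.003
```

step_arm(rows="0 0 -0.03 0 0.4;0 0 -0.1 0 0.4;0 0 -0.18 0 0.4;0 0 -0.26 0 0.4;0 0 -0.35 0 0.4", newtons=40)

```text
time: 16.23
tcp_pos: [0.4319, -0.2619, 0.2257]
orientation: [[-0.88, 0.475, -0.001], [0.475, 0.88, 0.001], [0.001, 0.0, -1.0]]
force: [0.8, -0.9, -1.2]
grip_width: 0.0496
gripper_force: 42.1
```

```bash
python3 - <<'E'
from h import *
go(.556,.017,.225,90.8)
E
```

```text
t 16.23 tcp [ 0.4319 -0.2619  0.2257] ang 61.63 F [ 0.8 -0.9 -1.2] w 0.0496 shares [0.0466 0.6087 0.0014] -0.2431
```

step_arm(rows="0.007 0.08 0 -0.04 0.4;0.015 0.18 0 -0.09 0.4;0.022 0.28 0 -0.13 0.4;0.03 0.38 0 -0.17 0.4;0.037 0.48 0 -0.2 0.4")

```text
time: 16.85
tcp_pos: [0.5304, -0.0408, 0.2249]
orientation: [[-0.997, 0.074, 0.0], [0.074, 0.997, -0.0], [-0.0, -0.0, -1.0]]
force: [1.0, -0.2, -0.9]
grip_width: 0.0494
gripper_force: 42.0
```

```bash
python3 - <<'E'
from h import *
go(.556,.017,.225,90.8)
E
```

```text
t 16.85 tcp [ 0.5304 -0.0408  0.2249] ang 85.76 F [ 1.  -0.2 -0.9] w 0.0494 shares [-0.0425  0.1191 -0.0003] -0.042
```

step_arm(rows="-0.02 0.06 0 -0.03 0.4;-0.0425 0.1 0 -0.042 0.4;-0.0425 0.1191 0 -0.042 0.4;-0.0425 0.1191 0 -0.042 0.4;-0.0425 0.1191 0 -0.042 0.4")

```text
time: 17.48
tcp_pos: [0.5556, 0.0146, 0.2242]
orientation: [[-1.0, -0.011, -0.0], [-0.011, 1.0, -0.0], [0.0, -0.0, -1.0]]
force: [0.4, 0.0, -1.8]
grip_width: 0.0501
gripper_force: 42.0
```

```bash
python3 - <<'E'
from h import *
go(.556,.017,.225,90.8)
a=snap('wrist','w7'); s=snap('side','s7')
a=a[20:320,130:510]; b=cv2.resize(s[150:245,262:382],(379,300),interpolation=cv2.INTER_CUBIC)
cv2.imwrite('pics/v7.png',np.hstack([a,b]))
E
```

```text
t 17.48 tcp [0.5556 0.0146 0.2242] ang 90.62 F [ 0.4  0.  -1.8] w 0.0501 shares [-0.0009  0.0048 -0.0016] -0.0015
```

View pics/v7.png

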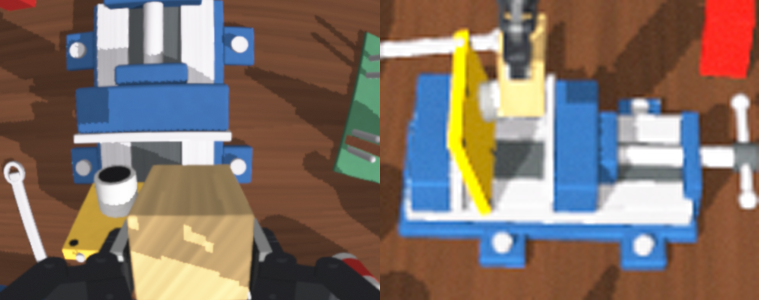

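The cover is still leaning, and the packing hangs upright over the gap with the neck on the other side. From the wrist part I read the movable jaw's face edge at row 141, and the block's robot-side lower edge at row 166 and upper edge at row 215.

```bash
python3 - <<'E'
from h import *
f=lambda X,Y,z:atz('w7',130+X,20+Y,z)
print('jaw',f(76,142,.085),f(230,139,.085))
print('bot',f(148,166,.173),f(242,166,.173),'top',f(130,214,.258),f(253,213,.258))
E
```

```text
jaw [ 0.5318 -0.0963  0.085 ] [0.5289 0.0503 0.085 ]
bot [ 0.5339 -0.0135  0.173 ] [0.5332 0.0475 0.173 ] top [ 0.5321 -0.0092  0.258 ] [0.5312 0.0381 0.258 ]
```

```bash
python3 - <<'E'
from h import *
for z in(.173,.258):
    for x in (.5345,.5766):
        print(z,x,proj('w7',(x,-.010,z))-[130,20],proj('w7',(x,.040,z))-[130,20])
print(np.load('pics/w7.npz')['eye'])
a=cv2.imread('pics/w7.png'); g=cv2.cvtColor(a,cv2.COLOR_BGR2HSV)
for c in (165,175,190,210,220):
    print(c,[tuple(a[20+r,130+c]) for r in range(140,240,6)])
E
```

```text
0.173 0.5345 [153.3 167. ] [230.6 167.8]
0.173 0.5766 [155.  226.4] [227.5 227.1]
0.258 0.5345 [128.2 219.6] [257.1 220.8]
0.258 0.5766 [135.6 304.7] [247.3 305.5]
[0.48659667 0.01372703 0.36670104]
165 [(np.uint8(234), np.uint8(230), np.uint8(232)), (np.uint8(108), np.uint8(106), np.uint8(101)), (np.uint8(108), np.uint8(106), np.uint8(101)), (np.uint8(85), np.uint8(83), np.uint8(80)), (np.uint8(78), np.uint8(90), np.uint8(97)), (np.uint8(84), np.uint8(119), np.uint8(143)), (np.uint8(85), np.uint8(121), np.uint8(145)), (np.uint8(85), np.uint8(123), np.uint8(147)), (np.uint8(87), np.uint8(125), np.uint8(149)), (np.uint8(91), np.uint8(129), np.uint8(154)), (np.uint8(89), np.uint8(127), np.uint8(151)), (np.uint8(88), np.uint8(126), np.uint8(150)), (np.uint8(86), np.uint8(124), np.uint8(148)), (np.uint8(121), np.uint8(174), np.uint8(209)), (np.uint8(119), np.uint8(173), np.uint8(208)), (np.uint8(115), np.uint8(167), np.uint8(200)), (np.uint8(113), np.uint8(161), np.uint8(193))]
175 [(np.uint8(243), np.uint8(241), np.uint8(242)), (np.uint8(113), np.uint8(110), np.uint8(105)), (np.uint8(11
[... 2367 characters left out ...]
69)), (np.uint8(186), np.uint8(119), np.uint8(67)), (np.uint8(181), np.uint8(115), np.uint8(66)), (np.uint8(127), np.uint8(117), np.uint8(115)), (np.uint8(83), np.uint8(120), np.uint8(142)), (np.uint8(84), np.uint8(120), np.uint8(143)), (np.uint8(85), np.uint8(122), np.uint8(146)), (np.uint8(86), np.uint8(123), np.uint8(148)), (np.uint8(86), np.uint8(123), np.uint8(146)), (np.uint8(80), np.uint8(113), np.uint8(135)), (np.uint8(77), np.uint8(110), np.uint8(131)), (np.uint8(77), np.uint8(110), np.uint8(130)), (np.uint8(107), np.uint8(154), np.uint8(184)), (np.uint8(120), np.uint8(173), np.uint8(207)), (np.uint8(120), np.uint8(173), np.uint8(207)), (np.uint8(113), np.uint8(163), np.uint8(195))]
```

step_arm(rows="-0.005 0.005 0 0 0.4;-0.005 0.005 0.06 0 0.4;-0.005 0.005 0.12 0 0.4;-0.005 0.005 0.16 0 0.4;-0.005 0.005 0.2 0 0.4")

```text
time: 18.2
tcp_pos: [0.5585, 0.0177, 0.1233]
orientation: [[-1.0, -0.011, -0.0], [-0.011, 1.0, 0.0], [0.0, 0.0, -1.0]]
force: [-0.2, 0.3, -0.9]
grip_width: 0.0495
gripper_force: 42.2
```

step_arm(rows="0 0 0.01 0 0.4;0 0 0.02 0 0.4;0 0 0.03 0 0.4;0 0 0.04 0 0.4;0 0 0.05 0 0.4")

```text
time: 18.82
tcp_pos: [0.5587, 0.0179, 0.0991]
orientation: [[-1.0, -0.012, 0.001], [-0.012, 1.0, -0.0], [-0.001, -0.0, -1.0]]
force: [-0.7, -0.4, -1.6]
grip_width: 0.0495
gripper_force: 42.1
```

step_arm(rows="0 0 0.003 0 0.4;0 0 0.006 0 0.4;0 0 0.009 0 0.4;0 0 0.012 0 0.4;0 0 0.014 0 0.4")

```text
time: 19.45
tcp_pos: [0.5585, 0.0179, 0.092]
orientation: [[-1.0, -0.012, 0.0], [-0.012, 1.0, -0.0], [-0.0, -0.0, -1.0]]
force: [-0.1, 0.4, -0.8]
grip_width: 0.0495
gripper_force: 42.1
```

step_arm(rows="0 0 0.001 0 0.4;0 0 0.002 0 0.4;0 0 0.003 0 0.4;0 0 0.004 0 0.4;0 0 0.004 0 0.4")

```text
time: 20.08
tcp_pos: [0.5587, 0.0179, 0.0911]
orientation: [[-1.0, -0.012, 0.0], [-0.012, 1.0, -0.0], [-0.0, -0.0, -1.0]]
force: [-3.2, 0.8, 6.0]
grip_width: 0.0493
gripper_force: 43.0
```

step_arm(rows="0 0 -0.003 0 0.4;0 0 -0.003 0 0.5;0 0 -0.003 0 0.6;0 0 -0.003 0 0.66;0 0 -0.003 0 0.7", newtons=20)

```text
time: 20.7
tcp_pos: [0.5586, 0.0179, 0.0916]
orientation: [[-1.0, -0.012, 0.0], [-0.012, 1.0, 0.0], [-0.0, 0.0, -1.0]]
force: [-0.8, -0.4, -0.1]
grip_width: 0.0597
gripper_force: 0.0
```

step_arm(rows="0 0 0 0 0.7;0 0 0 0 0.7;0 0 -0.02 0 0.7;0 0 -0.05 0 0.7;0 0 -0.09 0 0.7")

```text
time: 21.32
tcp_pos: [0.5586, 0.0179, 0.1379]
orientation: [[-1.0, -0.012, 0.0], [-0.012, 1.0, -0.0], [-0.0, -0.0, -1.0]]
force: [0.4, 0.1, -1.1]
grip_width: 0.0599
gripper_force: 0.0
```

step_arm(rows="0 0 -0.08 0 0.7;0 0 -0.16 0 0.7;0 0 -0.2 0 0.8;0 0 -0.2 0 0.9;0 0 -0.2 0 1")

```text
time: 21.95
tcp_pos: [0.5576, 0.018, 0.2349]
orientation: [[-1.0, -0.012, -0.003], [-0.012, 1.0, 0.0], [0.003, 0.0, -1.0]]
force: [-0.4, 0.4, -0.8]
grip_width: 0.0855
gripper_force: 0.0
```

```bash
python3 - <<'E'
from h import *
snap('wrist','w8');snap('side','s8');snap('top','t8'); go(.627,-.042,.25,.7)
# compare with the predicted outline of packing on bed
c=np.array([.5585,.0179])
for n in('w8','s8','t8'):
    im=cv2.imread(f'pics/{n}.png'); h=cv2.cvtColor(im,cv2.COLOR_BGR2HSV)
    pts=[proj(n,(c[0]+dx*.021,c[1]+dy*.025,.125)) for dx,dy in((-1,-1),(-1,1),(1,1),(1,-1))]
    print(n,'pred top corners',[p.tolist() for p in pts])
    q=np.mean(pts,0).astype(int); m=cv2.inRange(h,(12,40,130),(28,170,255)) # wood top
    k,lab,st,cen=cv2.connectedComponentsWithStats(m)
    i=lab[q[1],q[0]]; print('  px',h[q[1],q[0]],'comp',i,st[i],cen[i].round(1)if i else'')
    if i:
        cn=max(cv2.findContours((lab==i).astype(np.uint8),0,2)[0],key=cv2.contourArea); print('  poly',cv2.approxPolyDP(cn,3,True)[:,0].tolist())
E
```

```text
t 22.1 tcp [0.5575 0.018  0.2346] ang 90.68 F [-0.1 -0.3 -0.3] w 0.0854 shares [-0.1374 -0.1216 -0.0314] 0.7498
w8 pred top corners [[291.0, 171.5], [351.1, 172.2], [349.3, 219.8], [291.7, 219.2]]
  px [ 25  77 253] comp 29 [ 232  157  134  118 4231] [318.2 201. ]
  poly [[343, 158], [298, 158], [291, 170], [292, 196], [288, 199], [296, 218], [349, 217], [352, 200], [364, 263], [232, 263], [234, 273], [363, 273], [364, 254], [354, 200], [350, 197], [350, 170]]
s8 pred top corners [[311.9, 185.7], [311.3, 198.1], [297.4, 197.6], [298.3, 185.3]]
  px [ 26  95 253] comp 486 [293 175  20  41 462] [304.5 199.7]
  poly [[295, 175], [296, 213], [298, 207], [299, 215], [312, 215], [312, 186], [295, 188]]
t8 pred top corners [[323.6, 187.6], [308.1, 187.2], [308.5, 174.6], [323.8, 174.9]]
  px [ 26 103 254] comp 806 [304 175  22  18 284] [315.7 183.1]
  poly [[304, 177], [309, 191], [322, 191], [322, 175]]
```

The packing stands upright as predicted, with its w8 corners within 2 px. Next I check that the cover still leans and work out the move.

```bash
python3 - <<'E'
from h import *
im=cv2.imread('pics/w8.png');h=cv2.cvtColor(im,cv2.COLOR_BGR2HSV)
m=cv2.inRange(h,(24,150,120),(34,255,255)); 
for c in(240,270,300,330,350): 
    r=np.flatnonzero(m[:,c]); print(c,(r.min(),r.max()) if len(r) else '')
for x,z in((.583,.043),(.6107,.149),(.6223,.1465)): print(proj('w8',(x,.054,z)),proj('w8',(x,-.02,z)))
go(.618,-.027,.235,.7)
E
```

```text
240 (np.int64(263), np.int64(266))
270 (np.int64(264), np.int64(271))
300 (np.int64(264), np.int64(266))
330 (np.int64(264), np.int64(265))
350 (np.int64(264), np.int64(270))
[352.5 198.2] [286.8 197.5]
[363.3 264.6] [274.7 263.6]
[362. 275.] [275.7 274.1]
t 22.1 tcp [0.5575 0.018  0.2346] ang 90.68 F [-0.1 -0.3 -0.3] w 0.0854 shares [-0.1199 -0.0914 -0.0013] 0.7498
```

step_arm(rows="0 0 -0.03 0.085 0.8;0 0 -0.05 0.17 0.6;0 0 -0.05 0.255 0.52;0 0 -0.05 0.34 0.52;0 0 -0.05 0.425 0.52")

```text
time: 22.72
tcp_pos: [0.558, 0.0179, 0.2603]
orientation: [[-0.634, 0.773, -0.002], [0.773, 0.634, 0.0], [0.002, -0.001, -1.0]]
force: [-0.1, 0.2, 0.7]
grip_width: 0.0442
gripper_force: 0.0
```

step_arm(rows="0 0 0 0.085 0.52;0 0 0 0.17 0.52;0 0 0 0.255 0.52;0 0 0 0.325 0.52;0 0 0 0.325 0.52")

```text
time: 23.35
tcp_pos: [0.5581, 0.0179, 0.2604]
orientation: [[-0.013, 1.0, -0.002], [1.0, 0.013, 0.0], [0.0, -0.002, -1.0]]
force: [-0.2, 1.2, 0.4]
grip_width: 0.0449
gripper_force: 0.0
```

```bash
python3 - <<'E'
from h import *
go(.618,-.027,.165,.7)
go(.618,-.027,.114,.7)
E
```

```text
t 23.35 tcp [0.5581 0.0179 0.2604] ang 0.75 F [-0.2  1.2  0.4] w 0.0449 shares [-0.0914  0.119   0.1906] 0.0004
t 23.35 tcp [0.5581 0.0179 0.2604] ang 0.75 F [-0.2  1.2  0.4] w 0.0449 shares [-0.0914  0.1192  0.2926] 0.0004
```

The cover's lean matches the prediction exactly, with its top edge at row 264. I'll go over its top edge.

step_arm(rows="-0.05 0.06 0 0 0.52;-0.0914 0.119 0 0 0.52;-0.0914 0.119 0 0 0.52;-0.0914 0.119 0.05 0 0.52;-0.0914 0.119 0.1 0 0.52")

```text
time: 23.98
tcp_pos: [0.618, -0.0266, 0.2108]
orientation: [[-0.014, 1.0, -0.0], [1.0, 0.014, 0.0], [0.0, -0.0, -1.0]]
force: [-0.2, -0.0, -0.0]
grip_width: 0.0445
gripper_force: 0.0
```

step_arm(rows="0 0 0.05 0 0.52;0 0 0.09 0 0.52;0 0 0.13 0 0.52;0 0 0.17 0 0.52;0 0 0.192 0 0.52")

```text
time: 24.6
tcp_pos: [0.6179, -0.027, 0.1139]
orientation: [[-0.012, 1.0, -0.002], [1.0, 0.012, 0.0], [0.0, -0.002, -1.0]]
force: [0.2, -0.2, -0.5]
grip_width: 0.0448
gripper_force: 0.0
```

step_arm(rows="0 -0.006 0 0 0.5;0 -0.012 0 0 0.48;0 -0.018 0 0 0.45;0 -0.024 0 0 0.42;0 -0.03 0 0 0.4")

```text
time: 25.22
tcp_pos: [0.6036, -0.0273, 0.116]
orientation: [[-0.012, 1.0, 0.001], [1.0, 0.012, -0.0], [-0.0, 0.001, -1.0]]
force: [0.6, 0.1, 0.5]
grip_width: 0.0344
gripper_force: 0.2
```

step_arm(rows="0 -0.006 0 0 0.37;0 -0.012 0 0 0.35;0 -0.018 0 0 0.32;0 -0.024 0 0 0.3;0 -0.028 0 0 0.28")

```text
time: 25.85
tcp_pos: [0.5893, -0.0275, 0.1155]
orientation: [[-0.012, 1.0, -0.0], [1.0, 0.012, -0.0], [-0.0, -0.0, -1.0]]
force: [0.8, -0.5, -0.3]
grip_width: 0.024
gripper_force: 0.0
```

step_arm(rows="0 0 0 0 0.25;0 0 0 0 0.2;0 0 0 0 0.15;0 0 0 0 0.1;0 0 0 0 0", newtons=40)

```text
time: 26.48
tcp_pos: [0.5895, -0.0275, 0.1156]
orientation: [[-0.012, 1.0, -0.0], [1.0, 0.012, -0.0], [-0.0, -0.0, -1.0]]
force: [-1.7, 0.1, 1.2]
grip_width: 0.0117
gripper_force: 39.5
```

step_arm(rows="0 0.005 0 0 0;0 0.01 0 0 0;0 0.016 0 0 0;0 0.022 0 0 0;0 0.028 0 0 0", newtons=90)

```text
time: 27.1
tcp_pos: [0.6028, -0.0273, 0.1157]
orientation: [[-0.012, 1.0, -0.002], [1.0, 0.012, -0.0], [0.0, -0.002, -1.0]]
force: [-5.0, 0.5, 5.2]
grip_width: 0.0107
gripper_force: 88.5
```

step_arm(rows="0 0.002 0 0 0;0 0.004 0 0 0;0 0.006 0 0 0;0 0.008 0 0 0;0 0.01 0 0 0")

```text
time: 27.72
tcp_pos: [0.606, -0.0273, 0.1157]
orientation: [[-0.012, 1.0, -0.007], [1.0, 0.012, -0.0], [-0.0, -0.007, -1.0]]
force: [-16.8, -0.1, 13.2]
grip_width: 0.0106
gripper_force: 90.1
```

step_arm(rows="0 0.001 0 0 0;0 0.002 -0.001 0 0;0 0.003 -0.002 0 0;0 0.003 -0.002 0 0;0 0.003 -0.002 0 0")

```text
time: 28.35
tcp_pos: [0.606, -0.0272, 0.1157]
orientation: [[-0.012, 1.0, -0.01], [1.0, 0.012, -0.0], [0.0, -0.01, -1.0]]
force: [-17.2, -1.5, 9.8]
grip_width: 0.0111
gripper_force: 89.5
```

```bash
python3 - <<'E'
from h import *
snap('wrist','w9');snap('side','s9'); go(.606,-.027,.1157,.7)
def poly(n,p,lo,hi):
    im=cv2.imread(f'pics/{n}.png');h=cv2.cvtColor(im,cv2.COLOR_BGR2HSV);m=cv2.inRange(h,lo,hi)
    k,lab,st,cen=cv2.connectedComponentsWithStats(m);u,v=proj(n,p).astype(int);i=lab[v,u]
    print(n,h[v,u],st[i] if i else None)
    if i: print(cv2.approxPolyDP(max(cv2.findContours((lab==i).astype(np.uint8),0,2)[0],key=cv2.contourArea),2,True)[:,0].tolist())
Y=((24,150,120),(34,255,255));W=((12,40,130),(28,170,255))
poly('w9',(.6055,.03,.150),*Y); poly('w9',(.5585,.018,.125),*W)
for x in(.5995,.6115): print('cover top',proj('w9',(x,.054,.15)),'end bottom side',proj('s9',(x,.054,.04)),'top',proj('s9',(x,.054,.15)))
print('pack',[proj('w9',(.5585+a*.021,.0179+b*.025,.125)) for a,b in((-1,-1),(-1,1),(1,1),(1,-1))])
poly('s9',(.6055,.054,.09),(20,150,80),(34,255,255))
E
```

```text
t 28.45 tcp [ 0.606  -0.0273  0.1157] ang 0.71 F [-16.9  -2.1  10.4] w 0.0111 shares [0.0005 0.     0.0001] 0.0001
w9 [ 28 154 255] [ 304   78   33  230 6245]
[[333, 78], [307, 78], [304, 81], [309, 307], [313, 298], [319, 296], [328, 273], [334, 266], [336, 81]]
w9 [ 23  90 248] [  169   110   112   109 10342]
[[278, 111], [240, 110], [170, 117], [175, 190], [180, 217], [259, 217], [263, 207], [260, 184], [262, 179], [259, 171], [263, 170], [265, 164], [280, 151]]
cover top [302.6  78. ] end bottom side [291.2 217.9] top [290.3 194.7]
cover top [337.5  78.3] end bottom side [287.3 217.7] top [286.2 194.6]
pack [array([181.3, 218. ]), array([173. , 115.1]), array([260. , 110.5]), array([263.1, 220.5])]
s9 [ 30 255 255] [287 168   7  50 221]
[[289, 168], [288, 216], [291, 217], [293, 195]]
```

All matches the prediction: the cover's top edge sits at w9 (304–336,78) and its foot at s9 (291,217). The packing is untouched and the push is about 17 N.

```bash
python3 -c "
from rig import close_job
print(close_job())"
```

```text
the job is handed in; nothing more can be done
None
```

I handed the job in at about 28.5 s with the arm still gripping the cover flush to the fixed jaw at about 17 N, foot on the bed, and the packing standing clear beside the neck; the hand-in returned no verdict.

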